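Drift the worn sleeve out of the guide bar

ROBOT

A 7-joint arm with a two-finger parallel gripper is mounted at the origin on the work surface. World frame = base frame: x ahead of the robot, y to its left, z up, the work surface at z = 0. Lengths are in m, angles in rad, forces in N, time in s.
With the tool pointing down it reaches from about 0.35 to 0.9 m from the base axis. Payload 8.1 kg.
Tool frame: the origin (TCP) lies on the front face of the gripper's body, between the roots of the fingers; the fingertips stand 66 mm ahead of it and the grasp point (between the pads) lies 47 mm ahead of it (arm.finger_overhang is the distance from the TCP to the fingertips, in m); z points along the fingers, y is the line along which they close (so a half turn about z gives the same grasp; the last joint's range is limited). The gripper opens to 92 mm and grips with 3 to 60 N. Pads are 19 mm wide; open, the fingers measure 130 mm over their backs; the gripper's body (75 mm by 190 mm) begins 47 mm behind the grasp point.
Start: joints at [-1.262, 0.434, 0.025, 1.573, -0.012, 1.134, -0.075], TCP at [0.25, 0.573, 0.292] pointing down, gripper open.
Joint ranges: [-2.62, 2.62], [-0.44, 2.09], [-1.27, 1.32], [0.08, 2.57], [-1.32, 4.46], [0.12, 2], [-2.74, 2.74]. Speed limits (rad/s): [2.22, 2.22, 3.01, 3.01, 3.14, 3.14, 3.14].

INTERFACE

Orientations are given as a rotation vector (axis times angle).
In Python, from cell import readout, cams, workorder, spotter, arm gives the robot as it stands.
- The arm moves only by the tool jog_arm, called after "Request:" by a JSON object that holds its "api" and its "payload". Schema: {"type":"object","properties":{"ticks":{"type":"object","properties":{"segments":{"type":"array","items":{"type":"array","items":{"type":"number"},"minItems":5,"maxItems":5},"minItems":1,"maxItems":10}},"additionalProperties":false,"required":["segments"]},"grip_n":{"type":"number"},"only":{"type":"string"},"quiet":{"type":"boolean"},"lines":{"type":"string"}},"required":["ticks"],"additionalProperties":false}. ticks is an object whose key "segments" holds a list of rows, 1 to 10 of them, each of 5 numbers: dx, dy, dz in shares of the most that a row can go, 1 being 50 mm, then a turn about the tool's z in shares of 90 degrees (1.0 is 90 degrees), then the opening from 0.0 (shut) to 1.0 (fully open); each row shifts and turns the commanded pose from where the row before left it, along the tool's axes as they then stand; what a row does not reach is not made up. A row lasts 1/10 s, in which the tool goes at most 0.05 m and 0.15 rad, less where a joint would pass 70% of its speed; a pose out of reach is approached as far as the arm can. The fingers move at their own pace and stop on an object; grip_n is the grip in N (left out, the last holds). Time passes only in rows, so rows that do not move let the fingers close. The tool returns the time, the measured TCP pose, the force, the opening and the grip force at its end. only (a regular expression) keeps the lines of the reply that match it, lines (a string "A,B") keeps lines A to B, and quiet returns only ok. A shift or turn number past 1, either way, is cut back to 1. Input that does not fit is refused with a message, and nothing moves.
- readout.observe(): the state, without advancing time (a new reading comes with each control period).
- cams.get_image(name): name is "scene" or "top" or "wrist"; returns a dict with "image" (400x640x3 uint8, blue, green, red), "fx", "fy", "cx", "cy" (pixels), "distortion" ([k1, k2, p1, p2, k3] as OpenCV has them; the pictures are not rectified), "cam_to_world" (4x4, takes a point from camera to world coordinates); the wrist camera has in their place "mount" (4x4, takes a point from camera to tool coordinates, whose origin is the TCP and whose axes are the flange's). Camera axes: x right, y down, z forward; pixel columns grow to the right and rows downward; lengths in m; the calibration is good to about 2 mm. A picture is of the moment at which its call begins: read the wrist's pose just before it. There is no depth.
- workorder.sign_off(): hands the job in; it is judged then, once.
Trained networks look in a picture, given as the dict that the camera call returned (one of the last four; its "shot" number tells which), for a name from the list of things; names that differ only in an ending like _2 or _b are one class to them, and where a whole thing is asked for, a point or a joint stands for the part that bears it (a point fixed in the world has none). Each returns a list of dicts, best first, with "score" (0 to 1); they miss things now and then, are a little off and sometimes report something else, mostly with a low value. They report only what shows in the picture. A call takes as long as a camera call. They do not tell look-alikes from the thing itself.
- spotter.boxes_of(picture, name): "centre" ([x, y, z] in m, in the coordinates of the camera as it stood for that picture, good to about 4 mm: the middle of the surface that is visible of it).
The state is a dict: "clock": time; "joints": joint angles; "dq": joint speeds; "joint_efforts": joint torques, N m; "position": TCP position; "ee_rot": TCP orientation; "force": force on the tool from outside, world axes, zero at the start; "ft_torque": the same for the moment, N m; "width": opening from 0.0 (shut) to 1.0 (fully open); "gripper_force": force on a finger pad.
Only numpy, scipy, OpenCV 4.12 (cv2) and the standard library are available. Lean on these libraries where they do the work, as an engineer would, in place of code of your own. Each camera call takes 0.05 s, during which the arm holds its last target. There are 200 camera calls.

TASK

Take the thinner of the two steel punches from the wooden stand, feel for the bore in the top of the clamped steel bar, and with the punch push the brass sleeve down through the bar until it is wholly out of the underside, never pressing on the bar, sleeve or jig with more than about 30 N. Then put the punch back upright in the stand, fully down, and leave the other punch and everything else on the bench where it is.

Things in the scene. Friction and masses are not known exactly. Their poses are not given: they have to be found in the camera images.
- jig: Fixed bench jig: dark base plate 110 x 190 mm (x, y), two green end supports centred at y = +/-68 mm. Origin: centre of the base's underside; z up. On the supports lies a clamped plain steel bar, 56 x 170 x 36 mm (x, y, z), not measured itself, underside 64 mm and top face 100 mm above the origin. The bar does not give. Clamp straps cross it 70 mm from the bore, 14 mm high.
- bar_mark (a point): A point fixed to the jig, not to the bar: in the plane of the bar's top face, over the jig's centre; axes as the jig's. The bar has one vertical through bore, 19 mm diameter, sharp-edged. As the bar was clamped by eye, the bore's axis lies at x = 0 of this mark but anywhere from -14 to +14 mm along its y: find it by feel or sight.
- sleeve (a joint): How far (m) the brass sleeve is pushed down in the bar: 18 mm diameter, 26 mm long, pushed as if solid. At 0 its top is 5 mm below the bar's top face; starts at 0 to 0.004. It is wholly out of the underside at 0.031; hard stop at 0.040. It resists with 9 N plus 60 N per m/s and stays where left, in a black rubber clip under the bore that keeps it from dropping.
- stand: Fixed wooden stand, 75 x 190 x 70 mm (x, y, z), origin in the centre of its underside, z up. Two vertical through holes, 23 mm diameter, at x = 0, y = +/-45 mm; one holds the drift, the other the thick punch, either way round.
- drift: The thinner steel punch (drift), loose, about 0.25 kg: rod 15 mm diameter, 60 mm long, below a square handle 28 x 28 mm, 45 mm high, faces along its x and y. Origin: centre of the rod's lower end (tip); z along the axis up to the handle. Starts upright in a hole of the stand, within 3 mm of its centre, shoulder on the stand's top, origin 10 mm above the bench, turned up to 0.4 rad from the stand.
- fat_punch: The thicker steel punch, a bystander to leave in place: rod 21 mm diameter (too thick for the bore), square handle 38 x 38 mm, same heights and origin as the drift. It stands in the stand's other hole, 90 mm from the drift.
- spray_can: White and red spray can, 58 mm diameter, 170 mm high, a bystander; origin under its centre.
- oil_bottle: Black bottle, 52 mm diameter, 130 mm high, a bystander; origin under its centre.
- disc_a: Perforated steel disc lying flat, 110 mm diameter, 5 mm thick, a bystander; origin under its centre.
- disc_b: A second disc like disc_a, a bystander.
- strap_a: Flat steel strap with holes, 45 x 200 x 6 mm, lying flat, a bystander; origin under its centre.
- strap_b: A second strap like strap_a, a bystander.
- driver: Screwdriver lying on the bench, a bystander; origin under it.
Things that resemble listed ones, but are neither listed nor needed, are in the scene too. What is shaped like the drift but turquoise is not meant.

How it is judged:
On the way, in this order (a step that is already met when the one before it is completed fails the run):
1. the drift is lifted clear of the stand (height (world z) of drift above 0.075 m), for 0.1 s.
2. the sleeve is being pushed down by the drift (value of joint sleeve above 0.012 m and contact force between drift and jig above 2 N), for 0.05 s.
3. the sleeve is wholly out of the underside of the bar (value of joint sleeve above 0.031 m), for 0.2 s.
At the end, for the whole second after the job is handed in: The sleeve is out of the bar's underside (pushed down more than 31 mm); the drift is back in a hole of the stand, shoulder down on the stand's top (within 4 mm), upright (within 0.08 rad), at rest and released (value of joint sleeve above 0.031 m and z of drift in the frame of stand between 0.006 and 0.014 m and horizontal distance between drift and stand below 0.065 m and angle between drift's own z axis and vertical below 0.08 rad and linear speed of drift below 0.02 m/s); the robot touches nothing.
It fails at once if the drift presses on the bar, sleeve or jig with more than 35 N (contact force between drift and jig above 35 N).
It fails at once if the robot itself presses on the jig with more than 35 N (contact force between the arm and jig above 35 N).
It fails at once if the gripper's fingers press on the jig with more than 35 N (contact force between the fingers and jig above 35 N).
It fails at once if the thick punch is taken or shoved (distance of fat_punch from where it was at the start of the episode above 0.02 m).
It fails at once if another thing on the bench is shifted by more than 30 mm (distance of any of spray_can, oil_bottle, disc_a, disc_b, strap_a, strap_b, driver from where it was at the start of the episode above 0.03 m).
It also fails if it takes over 72 s, if anything falls off the work surface, if the arm or the gripper's body presses on something with over 40 N, if the wrist force passes 120 N, or if a joint passes its speed limit or range.

## Working session

There is one attempt and no reset: what is moved stays moved. The work goes in short steps, Python scripts to look and compute and a tool call to move; the robot and the scene stay as the last step left them, time stands still between calls to the robot, and variables do not carry over. Pictures are saved under pics/ and viewed, at most 13 in all, crops included, and the job is handed in when it is done.

```bash
ls; mkdir -p pics; cat > h.py <<'E'
import numpy as np, cv2
from scipy.spatial.transform import Rotation as R
from cell import readout, cams, workorder, spotter, arm
def shot(n):
    s=readout.observe(); p=cams.get_image(n)
    if 'cam_to_world' in p: T=np.array(p['cam_to_world'])
    else:
        W=np.eye(4); W[:3,:3]=R.from_rotvec(s['ee_rot']).as_matrix(); W[:3,3]=s['position']; T=W@np.array(p['mount'])
    K=np.array([[p['fx'],0,p['cx']],[0,p['fy'],p['cy']],[0,0,1]]); D=np.array(p['distortion'],float)
    return p,T,K,D
def proj(P,T,K,D):
    Ti=np.linalg.inv(T); P=np.atleast_2d(P).astype(float)
    return cv2.projectPoints(P,cv2.Rodrigues(Ti[:3,:3])[0],Ti[:3,3],K,D)[0].reshape(-1,2)
def ray(uv,T,K,D):
    n=cv2.undistortPoints(np.array([[uv]],float),K,D)[0,0]
    return T[:3,3],T[:3,:3]@np.r_[n,1]
def onz(uv,z,T,K,D):
    o,d=ray(uv,T,K,D); return o+d*(z-o[2])/d[2]
def tri(rs):
    A=0;b=0
    for o,d in rs:
        d=d/np.linalg.norm(d);M=np.eye(3)-np.outer(d,d);A=A+M;b=b+M@o
    return np.linalg.solve(A,b)
E
python3 - <<'E'
from h import *
s=readout.observe();print(s)
ims=[]
for n in('scene','top'):
    p,T,K,D=shot(n);ims.append(p['image']);cv2.imwrite(f'pics/{n}0.png',p['image'])
    print(n,T.round(3).tolist(),p['fx'])
    for o in('drift','fat_punch','stand','jig','sleeve','spray_can','oil_bottle','disc_a','strap_a','driver'):
        for b in spotter.boxes_of(p,o):
            c=T[:3,:3]@np.array(b['centre'])+T[:3,3]
            print(o,round(b['score'],2),c.round(3),proj(c,T,K,D).round(0).tolist())
E
```

```text
pics
{'clock': 0.0, 'joints': array([-1.26161714,  0.43516414,  0.02498677,  1.57408129, -0.01158423,
        1.13397079, -0.07510673]), 'dq': array([ 0.00074732, -0.00202368,  0.00021636,  0.00204184,  0.00171308,
       -0.00031835,  0.00063144]), 'joint_efforts': array([-8.24408744e-04, -6.67849660e+01,  9.84695926e-01, -3.14462650e+01,
       -6.05449104e-02,  4.28938901e-02,  1.88420777e-04]), 'position': array([0.25004651, 0.57237152, 0.29148772]), 'ee_rot': array([-6.42356629e-01, -3.07506673e+00,  2.31093796e-03]), 'force': array([-0.44559708, -1.04016549,  0.15895903]), 'ft_torque': array([-0.01456302, -0.00178652,  0.00471563]), 'gripper_force': 0.0, 'width': 0.9965324546245666}
scene [[0.58, 0.508, -0.637, 1.284], [0.814, -0.366, 0.451, -0.505], [-0.004, -0.78, -0.626, 0.788], [0.0, 0.0, 0.0, 1.0]] 419.57539915012126
drift 0.75 [ 0.491 -0.146  0.083] [[252.0, 201.0]]
drift 0.74 [ 0.693 -0.177  0.086] [[282.0, 250.0]]
drift 0.53 [ 0.589 -0.134  0.102] [[274.0, 213.0]]
fat_punch 0.59 [ 0.597 -0.221  0.108] [[244.0, 228.0]]
fat_punch 0.51 [ 0.59  -0.136  0.107] [[274.0, 212.0
[... 774 characters left out ...]
 -0.174  0.105] [[376.0, 167.0]]
drift 0.41 [ 0.486 -0.149  0.106] [[371.0, 231.0]]
fat_punch 0.74 [ 0.788 -0.083  0.005] [[343.0, 142.0]]
fat_punch 0.63 [ 0.583 -0.218  0.118] [[394.0, 197.0]]
stand 0.67 [ 0.577 -0.168  0.069] [[375.0, 202.0]]
jig 0.93 [0.493 0.162 0.098] [[264.0, 232.0]]
jig 0.16 [ 0.79  -0.084  0.007] [[343.0, 141.0]]
spray_can 0.68 [0.657 0.349 0.152] [[195.0, 175.0]]
oil_bottle 0.94 [ 0.676 -0.361  0.088] [[438.0, 167.0]]
disc_a 0.94 [0.796 0.09  0.004] [[290.0, 141.0]]
disc_a 0.85 [ 0.789 -0.083  0.006] [[343.0, 142.0]]
strap_a 0.82 [0.375 0.014 0.002] [[316.0, 272.0]]
strap_a 0.68 [0.398 0.402 0.007] [[191.0, 268.0]]
driver 0.64 [ 0.488 -0.451  0.027] [[467.0, 230.0]]
```

```bash
python3 - <<'E'
import cv2
a=cv2.imread('pics/scene0.png')[130:330,180:420];b=cv2.imread('pics/top0.png')[130:280,230:410]
cv2.imwrite('pics/c0.png',cv2.resize(a,None,fx=3,fy=3,interpolation=2)[:600,:800]);cv2.imwrite('pics/c1.png',cv2.resize(b,None,fx=4,fy=4,interpolation=2))
E
```

```text
(no output)
```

View pics/c0.png

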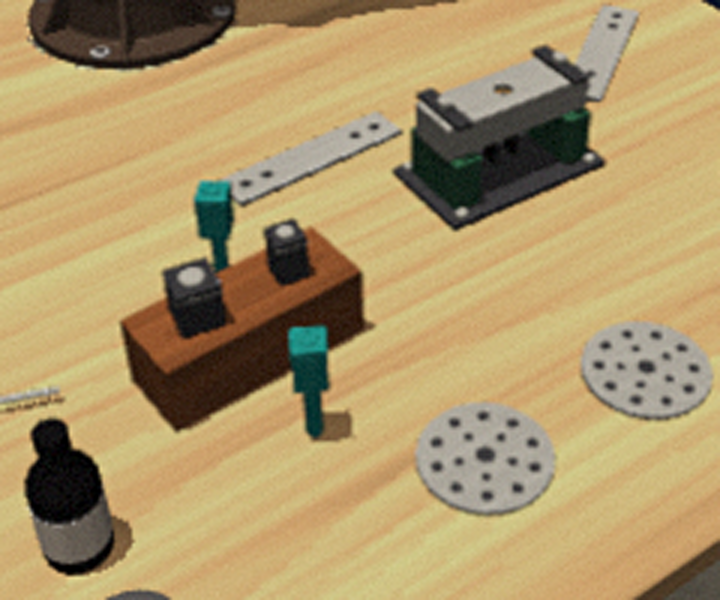

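View pics/c1.png

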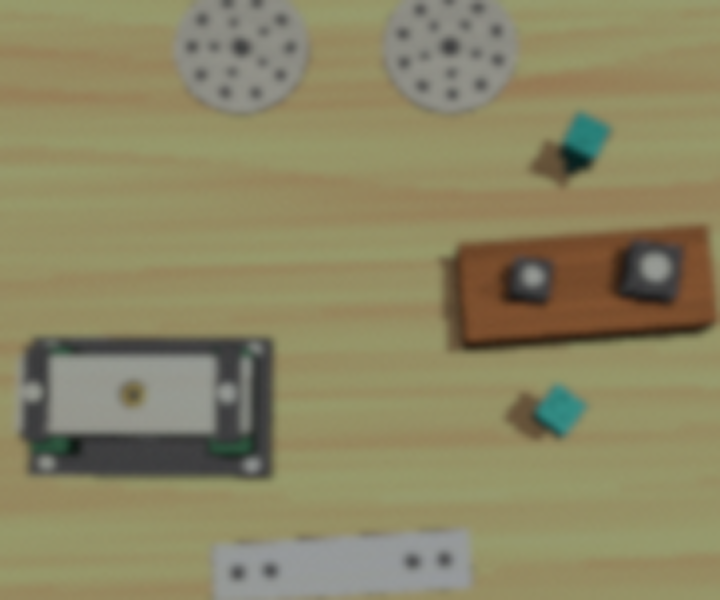

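The smaller dark handle in the stand is the drift, at scene (276,213) / top (362,200). The other dark one, scene (244,229), is the wider fat punch. The turquoise pair at scene (284,250) and (252,200) stand on the bench and are look-alikes. The crop confirms this. The bore shows at top (263,228). First I square the tool to the world axes.

The rows are not in the units I measure in: shifts go in shares of 50 mm and turns go in shares of 90 degrees. I convert before sending: 0.145 rad / 1.5708 = 0.0923.

Request:
{"api": "jog_arm", "payload": {"ticks": {"segments":[[0,0,0,0.0923,1],[0,0,0,0.0923,1],[0,0,0,0.0923,1],[0,0,0,0.0923,1],[0,0,0,0.0923,1],[0,0,0,0.0923,1],[0,0,0,0.0923,1],[0,0,0,0.0923,1]]}}}

```text
clock: 1.9
position: [0.2501, 0.5728, 0.2923]
ee_rot: [-2.229, -2.214, -0.0]
force: [0.1, 0.6, 0.7]
width: 1.0
gripper_force: 0.0
```

```bash
python3 - <<'E'
from h import *
s=readout.observe();print(R.from_rotvec(s['ee_rot']).as_matrix().round(3).tolist(),s['joints'].round(2))
print(np.array(cams.get_image('wrist')['mount']).round(3).tolist())
E
```

```text
[[0.007, 1.0, -0.0], [1.0, -0.007, 0.0], [0.0, -0.0, -1.0]] [-1.44  0.44  0.29  1.59 -0.13  1.13 -1.13]
[[-0.0, -0.952, -0.305, 0.083], [1.0, -0.0, 0.0, -0.0], [-0.001, -0.305, 0.952, -0.094], [0.0, 0.0, 0.0, 1.0]]
```

In the tool's units: -0.043 m is -0.86, 0.024 m is 0.48.

Request:
{"api": "jog_arm", "payload": {"ticks": {"segments":[[-0.86,0.48,0,0,1],[-0.86,0.48,0,0,1],[-0.86,0.48,0,0,1],[-0.86,0.48,0,0,1],[-0.86,0.48,0,0,1],[-0.86,0.48,0,0,1],[-0.86,0.48,0,0,1],[-0.86,0.48,0,0,1],[-0.86,0.48,0,0,1],[-0.86,0.48,0,0,1]]}}}

```text
clock: 2.95
position: [0.4904, 0.1407, 0.2926]
ee_rot: [2.219, 2.224, 0.001]
force: [0.4, 0.4, -0.3]
width: 0.998
gripper_force: 0.0
```

Request:
{"api": "jog_arm", "payload": {"ticks": {"segments":[[0,0,0,0,1],[0,0,0,0,1]]}}}

```text
clock: 3.15
position: [0.4901, 0.1414, 0.2924]
ee_rot: [2.224, 2.219, 0.0]
force: [-0.1, 1.1, -0.8]
width: 1.0
gripper_force: 0.0
```

```bash
python3 - <<'E'
from h import *
p,T,K,D=shot('wrist');cv2.imwrite('pics/w1.png',p['image']);np.savez('w1',T=T,K=K,D=D)
print(T.round(3).tolist(),p['fx'])
for o in('jig','drift','stand'):
  for b in spotter.boxes_of(p,o):
    c=T[:3,:3]@np.array(b['centre'])+T[:3,3];print(o,round(b['score'],2),c.round(3),proj(c,T,K,D).round(0).tolist())
E
```

```text
[[1.0, -0.002, 0.0, 0.49], [-0.002, -0.952, -0.305, 0.224], [0.001, 0.305, -0.952, 0.386], [0.0, 0.0, 0.0, 1.0]] 291.40997911866066
jig 0.95 [0.5   0.176 0.104] [[325.0, 156.0]]
stand 0.73 [ 0.577 -0.08   0.033] [[374.0, 320.0]]
```

View pics/w1.png

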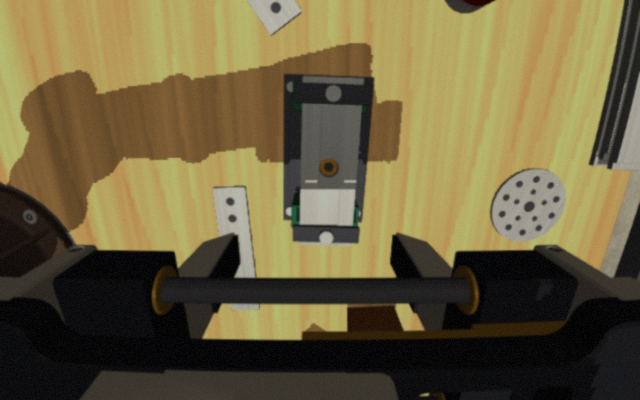

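The wrist view shows the bore at (329,167) between the clamps, bar top spanning columns 302–360, jig nearly square to the world. Next I triangulate the bore and the drift, then move over the stand.

In the tool's units: -0.045 m is -0.9, 0.012 m is 0.24.

```bash
cat > blob.py <<'E'
from h import *
def blob(img,c,r,thr):  # centroid of pixels in window that are darker/browner than bar grey: low blue
    x,y=c; w=img[y-r:y+r+1,x-r:x+r+1,0].astype(float); m=np.clip(thr-w,0,None)
    yy,xx=np.mgrid[-r:r+1,-r:r+1]; return np.array([x+(m*xx).sum()/m.sum(),y+(m*yy).sum()/m.sum()]),w
E
python3 - <<'E'
from blob import *
z=np.load('w1.npz');T,K,D=z['T'],z['K'],z['D'];im=cv2.imread('pics/w1.png')
c,w=blob(im,(329,167),13,55);print(w[::3,::2].astype(int));print(c,onz(c,.1,T,K,D))
p,Tt,Kt,Dt=shot('top');c2,w=blob(p['image'],(263,228),6,110);print(w.astype(int));print(c2,onz(c2,.1,Tt,Kt,Dt),tri([ray(c,T,K,D),ray(c2,Tt,Kt,Dt)]))
for q in((285,75),(372,77),(361,242),(293,240)):print(q,onz(q,.114,T,K,D))
E
```

```text
[[84 82 78 81 83 77 80 78 84 82 80 77 86 79]
 [87 83 80 77 77 75 78 74 79 80 78 79 79 82]
 [78 81 77 63 37 21 18 22 20 47 74 82 81 81]
 [82 80 52 19 22 22 31 26 21 13 32 71 80 83]
 [84 73 28 12 24 29 25 24 30 20 14 55 80 84]
 [82 72 42 11 18 34 29 31 28 16 25 52 79 82]
 [83 76 58 31 17 12 20 18 11 19 41 72 83 83]
 [81 74 76 66 48 35 31 36 41 53 73 77 77 82]
 [84 79 78 77 77 75 77 75 78 78 77 77 80 79]]
[328.50441049 167.15902597] [0.50382662 0.16477893 0.1       ]
[[ 14  12  14  17  18  15  15  17  23  34  50  70  82]
 [ 14  12  13  14  16  13  14  18  25  36  54  71  81]
 [ 17  14  14  15  15  13  14  19  29  40  57  72  81]
 [ 18  14  14  12  12  13  14  21  34  47  62  76  81]
 [ 20  12  13  11  15  15  18  25  38  52  65  76  84]
 [ 23  16  12  11  14  14  19  28  43  53  62  78  90]
 [ 26  17  10  11  13  12  19  32  47  54  59  78  93]
 [ 30  18  14  14  14  14  18  30  42  49  59  77  93]
 [ 32  23  13  16  12  14  16  30  41  48  59  77  91]
 [ 35  24  15  15  15  15  21  39  59  69  74  81  92]
 [ 38  29  17  12  12  15  27  54  87 105 104  96  95]
 [ 40  32  20  15  14  15  26  63 105 131 127 109  95]
 [ 39  35  21  16  15  14  26  64 109 138 137 115  92]]
[261.745389   227.51525822] [0.50628934 0.16714006 0.1       ] [0.50448692 0.16611325 0.10729661]
(285, 75) [0.46434216 0.24960781 0.114     ]
(372, 77) [0.5403304  0.24795809 0.114     ]
(361, 242) [0.53772008 0.08911704 0.114     ]
(293, 240) [0.4675391  0.09162161 0.114     ]
```

Request:
{"api": "jog_arm", "payload": {"ticks": {"segments":[[-0.9,0.24,0,0,1],[-0.9,0.24,0,0,1],[-0.9,0.24,0,0,1],[-0.9,0.24,0,0,1],[-0.9,0.24,0,0,1],[-0.9,0.24,0,0,1],[-0.9,0.24,0,0,1],[0,0,0,0,1],[0,0,0,0,1]]}}}

```text
clock: 4.3
position: [0.5734, -0.1729, 0.2919]
ee_rot: [-2.223, -2.219, 0.001]
force: [0.6, 0.6, 0.6]
width: 0.998
gripper_force: 0.0
```

```bash
python3 - <<'E'
from h import *
p,T,K,D=shot('wrist');cv2.imwrite('pics/w2.png',p['image']);np.savez('w2',T=T,K=K,D=D)
for o in('jig','drift','stand','fat_punch'):
  for b in spotter.boxes_of(p,o):
    c=T[:3,:3]@np.array(b['centre'])+T[:3,3];print(o,round(b['score'],2),c.round(3),proj(c,T,K,D).round(0).tolist())
E
```

```text
drift 0.93 [ 0.681 -0.171  0.111] [[424.0, 191.0]]
drift 0.69 [ 0.58  -0.129  0.116] [[321.0, 149.0]]
drift 0.63 [ 0.49  -0.141  0.106] [[229.0, 160.0]]
stand 0.83 [ 0.584 -0.155  0.076] [[324.0, 168.0]]
fat_punch 0.9 [ 0.581 -0.203  0.115] [[323.0, 223.0]]
fat_punch 0.45 [ 0.378 -0.022  0.006] [[153.0, 49.0]]
```

View pics/w2.png

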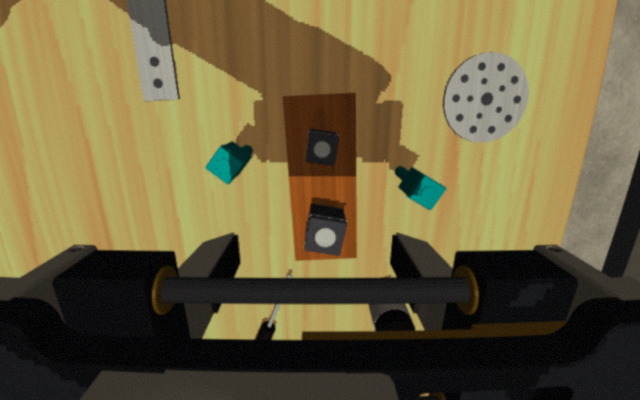

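The drift's handle is at (322,149), small and dark with a grey spot; the fat punch is at (325,230). Next I fit the handle outline and check its height against the first top picture.

```bash
python3 - <<'E'
from blob import *
z=np.load('w2.npz');T,K,D=z['T'],z['K'],z['D'];im=cv2.imread('pics/w2.png')
cv2.imwrite('pics/c2.png',cv2.resize(im[85:270,270:375],None,fx=5,fy=5,interpolation=2)[:600])
p,Tt,Kt,Dt=shot('top');t0=cv2.imread('pics/top0.png')
cb,w=blob(t0,(263,228),4,60);print(w.astype(int),cb,onz(cb,.1,Tt,Kt,Dt))
z1=np.load('w1.npz');print('bore tri',tri([ray((328.5,167.2),z1['T'],z1['K'],z1['D']),ray(cb,Tt,Kt,Dt)]))
def spot(img,c,r):
    x,y=c;g=img[y-r:y+r+1,x-r:x+r+1].sum(2).astype(float);m=np.clip(g-np.percentile(g,70),0,None);yy,xx=np.mgrid[-r:r+1,-r:r+1];return np.array([x+(m*xx).sum()/m.sum(),y+(m*yy).sum()/m.sum()])
a=spot(im,(322,149),9);b=spot(t0,(363,199),4);print(a,b,onz(a,.115,T,K,D),onz(b,.115,Tt,Kt,Dt),tri([ray(a,T,K,D),ray(b,Tt,Kt,Dt)]))
for q in((284,97),(356,93),(356,258),(296,261)):print(q,onz(q,.07,T,K,D))
E
```

```text
[[143 141 137 132 130 133 137 141 143]
 [139 131 120 108 105 110 123 134 140]
 [132 115  95  81  77  84 103 124 138]
 [125 100  77  66  65  70  88 117 135]
 [122  95  71  63  64  68  86 115 135]
 [124  98  74  63  64  72  92 118 137]
 [131 111  87  72  74  83 103 125 140]
 [138 126 110  98  99 108 122 135 143]
 [141 138 132 127 127 131 136 141 144]] [nan nan] [nan nan nan]
bore tri [nan nan nan]
[321.4205052  149.47399703] [362.80473373 198.57665412] [ 0.57949565 -0.12961863  0.115     ] [ 0.58068334 -0.1292715   0.115     ] [ 0.57933507 -0.12852737  0.12271194]
(284, 97) [ 0.54172031 -0.08194128  0.07      ]
(356, 93) [ 0.61577813 -0.07811371  0.07      ]
(356, 258) [ 0.62342593 -0.26837589  0.07      ]
(296, 261) [ 0.55002674 -0.2723129   0.07      ]blob.py:4: RuntimeWarning: invalid value encountered in scalar divide
  yy,xx=np.mgrid[-r:r+1,-r:r+1]; return np.array([x+(m*xx).sum()/m.sum(),y+(m*yy).sum()/m.sum()]),w
```

View pics/c2.png

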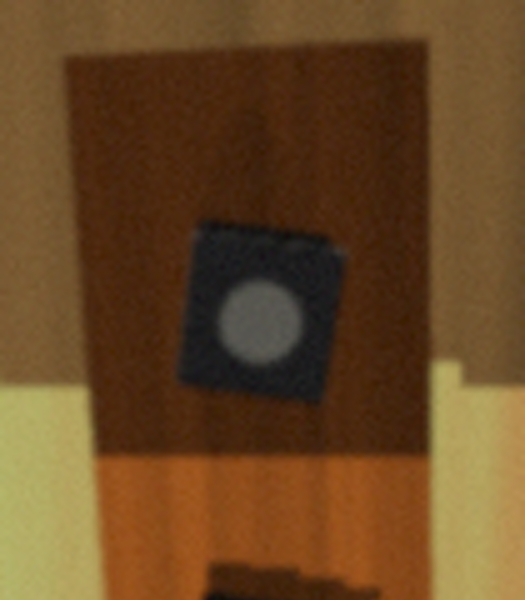

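Handle yaw is about −0.14 rad, with its axis at (0.5797,−0.1292). The stand outline agrees (hole expected at about 0.581,−0.130). Top-cap height triangulates to 0.12 against 0.115 nominal.

In the tool's units: 0.045 m is 0.9, 0.044 m is 0.88, 0.14 rad / 1.5708 = 0.0891.

Request:
{"api": "jog_arm", "payload": {"ticks": {"segments":[[0.88,0.12,0,0,0.75],[0,0,0,0.0891,0.75],[0,0,0.9,0,0.75],[0,0,0.9,0,0.75],[0,0,0,0,0.75],[0,0,0,0,0.75]]}, "grip_n": 40}}

```text
clock: 5.2
position: [0.5794, -0.1283, 0.2028]
ee_rot: [-2.371, -2.059, 0.001]
force: [0.3, -0.9, -0.2]
width: 0.75
gripper_force: 0.0
```

```bash
python3 - <<'E'
from h import *
p,T,K,D=shot('wrist');im=p['image'];np.savez('w3',T=T,K=K,D=D);cv2.imwrite('pics/w3.png',im)
q=proj([.5797,-.1292,.115],T,K,D)[0];print(q)
x,y=q.round().astype(int);g=cv2.cvtColor(im,6);g=cv2.medianBlur(g,3)
print(im[y-16:y+17:4,x-16:x+17:4].sum(2))
r=22;w=g[y-r:y+r+1,x-r:x+r+1].astype(float);m=((w>60)).astype(np.uint8)
n,l,st,ce=cv2.connectedComponentsWithStats(m);print(st,ce+[x-r,y-r])
cv2.imwrite('pics/c3.png',cv2.resize(im[max(0,y-60):y+60,x-80:x+80],None,fx=5,fy=5,interpolation=2))
E
```

```text
[315.71345832 233.59022472]
[[104  96  93  93 105  97 102  96  96]
 [109 103  95 108 103  91  93 108 103]
 [ 99  90 141 284 283 270 107  86  96]
 [103 110 287 293 283 289 281 104  99]
 [102 157 293 290 294 284 288 119 102]
 [101 124 293 295 292 303 287  87  92]
 [ 96  82 198 281 285 278 147  90  91]
 [105  93  88  94 118 103  91  94  99]
 [102  91 117 108 104 107  93 103 102]]
[[   0    0   45   40 1244]
 [   1    0    1    2    2]
 [  41    0    3    2    4]
 [   0    5   45   40  402]
 [  11   12   22   21  373]] [[315.5659164  230.11897106]
 [295.         212.5       ]
 [336.         212.25      ]
 [317.7039801  245.99253731]
 [315.50938338 234.36729223]]
```

View pics/c3.png

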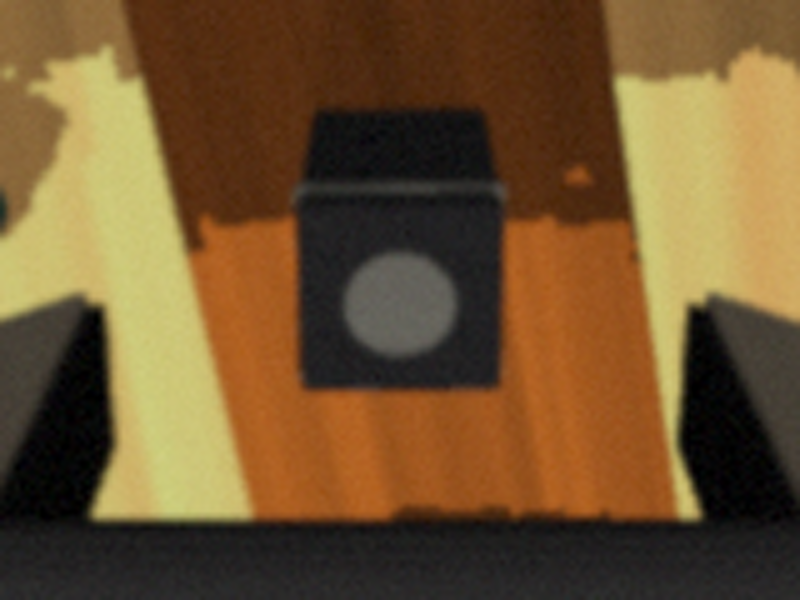

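The handle is square to the fingers and centred between them. The predicted spot (315.7,233.6) against (315.5,234.4) seen confirms z = 0.115. Descend and grip.

In the tool's units: 0.03 m is 0.6.

Request:
{"api": "jog_arm", "payload": {"ticks": {"segments":[[0,0,0.6,0,0.75],[0,0,0.6,0,0.75],[0,0,0,0,0.75],[0,0,0,0,0],[0,0,0,0,0],[0,0,0,0,0],[0,0,0,0,0],[0,0,0,0,0],[0,0,0,0,0]]}, "grip_n": 50}}

```text
clock: 6.15
position: [0.5796, -0.1286, 0.1426]
ee_rot: [2.372, 2.059, 0.001]
force: [-0.3, 0.8, 2.6]
width: 0.301
gripper_force: 50.0
```

In the tool's units: -0.04 m is -0.8, -0.03 m is -0.6.

Request:
{"api": "jog_arm", "payload": {"ticks": {"segments":[[0,0,-0.4,0,0],[0,0,-0.6,0,0],[0,0,-0.8,0,0],[0,0,-0.8,0,0],[0,0,-0.4,0,0],[0,0,0,0,0],[0,0,0,0,0]]}}}

```text
clock: 6.85
position: [0.579, -0.1283, 0.2914]
ee_rot: [-2.372, -2.059, 0.0]
force: [-0.4, 0.3, -3.2]
width: 0.304
gripper_force: 50.0
```

```bash
python3 - <<'E'
from blob import *
p,T,K,D=shot('wrist');cv2.imwrite('pics/w4.png',p['image'])
s=readout.observe();print(s['position'],s['force'],s['width'])
p,Tt,Kt,Dt=shot('top');t0=cv2.imread('pics/top0.png')
cb,w=blob(t0,(263,228),4,110);print(cb,onz(cb,.1,Tt,Kt,Dt))
z1=np.load('w1.npz');print('bore tri',tri([ray((328.5,167.2),z1['T'],z1['K'],z1['D']),ray(cb,Tt,Kt,Dt)]))
E
```

```text
[ 0.57866117 -0.12812388  0.29060639] [-1.30299495  0.16347886 -2.93372769] 0.3040149917624057
[262.668187   228.11288483] [0.50446336 0.16445491 0.1       ]
bore tri [0.50417932 0.1645795  0.0995196 ]
```

View pics/w4.png

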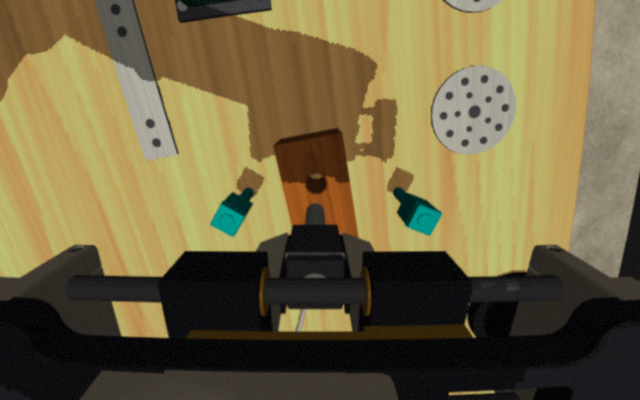

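The drift is held upright, tip at (315,210), and the hole it came from is at (317,182). The bore from two views is (0.5042,0.1646,0.0995), which matches the 0.100 bar top.

In the tool's units: 0.04 m is 0.8, -0.0165 m is -0.33.

```bash
cat > go.py <<'E'
from h import *
import sys
t=np.array([float(v) for v in sys.argv[1:4]]);s=readout.observe();M=R.from_rotvec(s['ee_rot']).as_matrix()
print('tool delta',(M.T@(t-s['position'])).round(4),'pos',s['position'].round(4),'F',s['force'].round(1),'axis tilt',M[:2,2].round(4),'t',s['clock'])
E
```

Request:
{"api": "jog_arm", "payload": {"ticks": {"segments":[[0.6,-0.25,0,0,0],[0.8,-0.33,0,0,0],[0.8,-0.33,0,0,0],[0.8,-0.33,0,0,0],[0.8,-0.33,0,0,0],[0.8,-0.33,0,0,0],[0.8,-0.33,0,0,0],[0.2,-0.08,0,0,0],[0,0,0,0,0],[0,0,0,0,0]]}}}

```text
clock: 7.95
position: [0.5043, 0.1637, 0.2914]
ee_rot: [2.373, 2.058, -0.003]
force: [0.0, -1.1, -2.9]
width: 0.3
gripper_force: 50.0
```

```bash
python3 go.py .5042 .1656 .24
```

```text
tool delta [ 0.0019 -0.0003  0.0514] pos [0.5043 0.1637 0.2914] F [ 0.  -1.1 -2.9] axis tilt [-0.0012 -0.0016] t 7.95
```

In the tool's units: 0.02 m is 0.4, 0.01 m is 0.2.

Request:
{"api": "jog_arm", "payload": {"ticks": {"segments":[[0.038,-0.006,0.4,0,0],[0,0,0.4,0,0],[0,0,0.2,0,0],[0,0,0,0,0],[0,0,0,0,0]]}}}

```text
clock: 8.45
position: [0.5049, 0.1658, 0.2426]
ee_rot: [2.374, 2.057, 0.0]
force: [0.3, -1.0, -2.2]
width: 0.304
gripper_force: 50.0
```

```bash
python3 go.py .5042 .1656 .2326
python3 - <<'E'
from h import *
ims=[]
for n in('scene','top'):
    p,T,K,D=shot(n);u,v=proj([.5042,.1646,.1],T,K,D)[0].round().astype(int);print(n,u,v)
    ims.append(cv2.resize(p['image'][v-35:v+35,u-40:u+40],(400,350),interpolation=2))
cv2.imwrite('pics/c4.png',np.hstack(ims))
E
```

```text
tool delta [-0.0003 -0.0007  0.01  ] pos [0.5049 0.1658 0.2426] F [ 0.3 -1.  -2.2] axis tilt [ 0.0003 -0.0003] t 8.45
scene 347 159
top 263 228
```

View pics/c4.png

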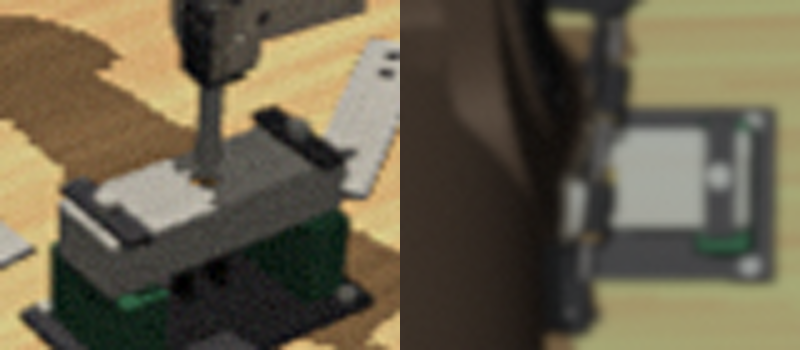

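The drift tip hangs just above the bore in the scene view (crop 205,175). Feel downward.

In the tool's units: 0.003 m is 0.06, 0.002 m is 0.04.

Request:
{"api": "jog_arm", "payload": {"ticks": {"segments":[[0,-0.01,0.06,0,0],[0,0,0.06,0,0],[0,0,0.04,0,0],[0,0,0.02,0,0],[0,0,0.02,0,0],[0,0,0.02,0,0],[0,0,0,0,0]]}}}

```text
clock: 9.25
position: [0.5039, 0.1669, 0.2311]
ee_rot: [-2.372, -2.059, 0.0]
force: [-0.6, 0.2, -2.5]
width: 0.304
gripper_force: 50.0
```

```bash
python3 go.py .5042 .1656 .2326
```

```text
tool delta [-0.0012  0.0005 -0.0015] pos [0.5039 0.1669 0.2311] F [-0.6  0.2 -2.5] axis tilt [-0.0001 -0.    ] t 9.25
```

In the tool's units: 0.001 m is 0.02.

Request:
{"api": "jog_arm", "payload": {"ticks": {"segments":[[0,0,0.02,0,0],[0,0,0.02,0,0],[0,0,0.02,0,0],[0,0,0,0,0]]}}}

```text
clock: 9.65
position: [0.5038, 0.1668, 0.2281]
ee_rot: [-2.372, -2.059, 0.0]
force: [0.6, 0.9, -2.5]
width: 0.3
gripper_force: 50.0
```

Request:
{"api": "jog_arm", "payload": {"ticks": {"segments":[[0,0,0.02,0,0],[0,0,0.02,0,0],[0,0,0,0,0]]}}}

```text
clock: 9.95
position: [0.504, 0.1668, 0.2262]
ee_rot: [2.372, 2.059, 0.0]
force: [0.9, 0.3, -1.6]
width: 0.303
gripper_force: 50.0
```

```bash
python3 go.py .5042 .1656 .2276
```

```text
tool delta [-0.0012  0.0004 -0.0014] pos [0.504  0.1668 0.2262] F [ 0.9  0.3 -1.6] axis tilt [0.0001 0.    ] t 9.95
```

No contact 6 mm below the bar top, so the drift is in the bore. On to the sleeve.

In the tool's units: 0.001 m is 0.02.

Request:
{"api": "jog_arm", "payload": {"ticks": {"segments":[[0,0,0.02,0,0],[0,0,0.02,0,0],[0,0,0.02,0,0]]}}}

```text
clock: 10.25
position: [0.5041, 0.1668, 0.2238]
ee_rot: [-2.372, -2.059, -0.001]
force: [-2.5, -2.0, 6.8]
width: 0.298
gripper_force: 50.0
```

Request:
{"api": "jog_arm", "payload": {"ticks": {"segments":[[0,0,0.02,0,0],[0,0,0.02,0,0],[0,0,0.02,0,0]]}}}

```text
clock: 10.55
position: [0.5041, 0.1668, 0.2208]
ee_rot: [-2.372, -2.059, -0.001]
force: [-2.8, -0.7, 6.6]
width: 0.302
gripper_force: 50.0
```

```bash
python3 go.py .5042 .1656 .1926
```

```text
tool delta [-0.0012  0.0003  0.0282] pos [0.5041 0.1668 0.2208] F [-2.8 -0.7  6.6] axis tilt [0.0004 0.0006] t 10.55
```

In the tool's units: 0.001 m is 0.02.

Request:
{"api": "jog_arm", "payload": {"ticks": {"segments":[[0,0,0.02,0,0],[0,0,0.02,0,0],[0,0,0.02,0,0],[0,0,0.02,0,0],[0,0,0.02,0,0],[0,0,0.02,0,0],[0,0,0.02,0,0],[0,0,0.02,0,0],[0,0,0.02,0,0],[0,0,0.02,0,0]]}}}

```text
clock: 11.55
position: [0.5041, 0.1668, 0.2108]
ee_rot: [-2.372, -2.059, -0.001]
force: [-2.1, -1.1, 6.3]
width: 0.305
gripper_force: 50.0
```

```bash
python3 go.py .5042 .1656 .1926
```

```text
tool delta [-0.0012  0.0003  0.0182] pos [0.5041 0.1668 0.2108] F [-2.1 -1.1  6.3] axis tilt [0.0003 0.0006] t 11.55
```

In the tool's units: 0.001 m is 0.02.

Request:
{"api": "jog_arm", "payload": {"ticks": {"segments":[[0,0,0.02,0,0],[0,0,0.02,0,0],[0,0,0.02,0,0],[0,0,0.02,0,0],[0,0,0.02,0,0],[0,0,0.02,0,0],[0,0,0.02,0,0],[0,0,0.02,0,0],[0,0,0.02,0,0],[0,0,0.02,0,0]]}}}

```text
clock: 12.55
position: [0.5041, 0.1668, 0.2008]
ee_rot: [-2.372, -2.059, -0.001]
force: [-3.2, -0.8, 7.7]
width: 0.304
gripper_force: 50.0
```

Request:
{"api": "jog_arm", "payload": {"ticks": {"segments":[[0,0,0.02,0,0],[0,0,0.02,0,0],[0,0,0.02,0,0],[0,0,0.02,0,0],[0,0,0.02,0,0]]}}}

```text
clock: 13.05
position: [0.504, 0.1668, 0.1958]
ee_rot: [-2.372, -2.059, -0.001]
force: [-1.2, -1.1, 6.9]
width: 0.304
gripper_force: 50.0
```

```bash
python3 go.py .5042 .1656 .1926
```

```text
tool delta [-0.0012  0.0003  0.0032] pos [0.504  0.1668 0.1958] F [-1.2 -1.1  6.9] axis tilt [0.0003 0.0005] t 13.05
```

In the tool's units: 0.001 m is 0.02.

Request:
{"api": "jog_arm", "payload": {"ticks": {"segments":[[0,0,0.02,0,0],[0,0,0.02,0,0],[0,0,0.02,0,0],[0,0,0.02,0,0],[0,0,0,0,0],[0,0,0,0,0],[0,0,0,0,0]]}}}

```text
clock: 13.75
position: [0.504, 0.1668, 0.1917]
ee_rot: [-2.373, -2.059, -0.001]
force: [-2.7, -0.5, 5.8]
width: 0.3
gripper_force: 50.0
```

```bash
python3 go.py .5796 -.1286 .2914
python3 - <<'E'
from h import *
p,T,K,D=shot('wrist');cv2.imwrite('pics/w5.png',p['image']);q,T,K,D=shot('scene')
a=p['image'][180:330,240:400];v,u=159,347;b=q['image'][v-30:v+45,u-40:u+40]
cv2.imwrite('pics/c5.png',np.hstack([cv2.resize(a,(400,375),interpolation=2),cv2.resize(b,(400,375),interpolation=2)]))
E
```

```text
tool delta [-0.2818  0.1164 -0.0998] pos [0.504  0.1668 0.1917] F [-2.7 -0.5  5.8] axis tilt [0.0003 0.0003] t 13.75
```

View pics/c5.png

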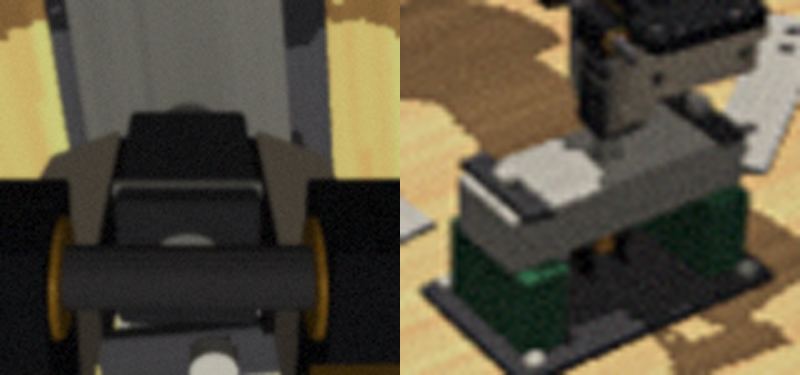

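The brass sleeve shows below the bar in its clip (right crop 605,243). The handle has not slipped, and nominal depth is 36 mm. Withdraw and return.

In the tool's units: -0.03 m is -0.6, -0.02 m is -0.4.

Request:
{"api": "jog_arm", "payload": {"ticks": {"segments":[[0,0,-0.1,0,0],[0,0,-0.2,0,0],[0,0,-0.3,0,0],[0,0,-0.4,0,0],[0,0,-0.6,0,0],[0,0,-0.4,0,0],[0,0,0,0,0]]}}}

```text
clock: 14.55
position: [0.5054, 0.1671, 0.2944]
ee_rot: [2.372, 2.058, 0.009]
force: [0.4, -0.7, -2.5]
width: 0.305
gripper_force: 50.0
```

Request:
{"api": "jog_arm", "payload": {"ticks": {"segments":[[-0.6,0.248,0,0,0],[-0.8,0.33,0,0,0],[-0.8,0.33,0,0,0],[-0.8,0.33,0,0,0],[-0.8,0.33,0,0,0],[-0.8,0.33,0,0,0],[-0.8,0.33,0,0,0],[-0.24,0.1,0,0,0],[0,0,0,0,0],[0,0,0,0,0]]}}}

```text
clock: 15.55
position: [0.5792, -0.1278, 0.2903]
ee_rot: [-2.371, -2.058, 0.001]
force: [0.1, 0.6, -2.0]
width: 0.304
gripper_force: 50.0
```

```bash
python3 go.py .5796 -.1286 .2026
python3 - <<'E'
from h import *
p,T,K,D=shot('wrist');cv2.imwrite('pics/w6.png',p['image'])
a=cv2.imread('pics/w4.png')
cv2.imwrite('pics/c6.png',np.hstack([cv2.resize(i[120:270,240:400],(400,375),interpolation=2) for i in(a,p['image'])]))
E
```

```text
tool delta [-0.0008  0.0007  0.0877] pos [ 0.5792 -0.1278  0.2903] F [ 0.1  0.6 -2. ] axis tilt [-0.0015  0.0009] t 15.55
```

View pics/c6.png

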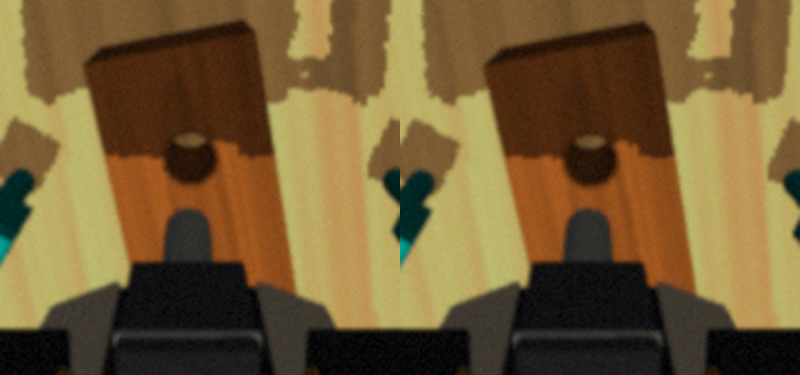

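The view matches the one taken just after lifting, so nothing slipped. Lower over the same spot.

In the tool's units: 0.03 m is 0.6, -0.001 m is -0.02.

Request:
{"api": "jog_arm", "payload": {"ticks": {"segments":[[-0.02,0.02,0.6,0,0],[0,0,0.6,0,0],[0,0,0.36,0,0],[0,0,0,0,0],[0,0,0,0,0]]}}}

```text
clock: 16.1
position: [0.5805, -0.1286, 0.2136]
ee_rot: [-2.37, -2.061, -0.0]
force: [0.8, -0.2, -3.4]
width: 0.302
gripper_force: 50.0
```

Request:
{"api": "jog_arm", "payload": {"ticks": {"segments":[[0,0,0.06,0,0],[0,0,0.06,0,0],[0,0,0.06,0,0],[0,0,0.06,0,0],[0,0,0.06,0,0],[0,0,0,0,0]]}}}

```text
clock: 16.7
position: [0.5801, -0.1298, 0.1977]
ee_rot: [-2.372, -2.059, 0.001]
force: [-0.4, 0.0, -3.0]
width: 0.303
gripper_force: 50.0
```

```bash
python3 go.py .5796 -.1286 .1426
```

```text
tool delta [ 0.0011 -0.0007  0.0551] pos [ 0.5801 -0.1298  0.1977] F [-0.4  0.  -3. ] axis tilt [-0.0007  0.0002] t 16.7
```

It is in the hole with no contact force. On down to just above the seat.

In the tool's units: 0.015 m is 0.3, 0.01 m is 0.2.

Request:
{"api": "jog_arm", "payload": {"ticks": {"segments":[[0,0,0.2,0,0],[0,0,0.3,0,0],[0,0,0.3,0,0],[0,0,0.2,0,0],[0,0,0.04,0,0],[0,0,0,0,0]]}}}

```text
clock: 17.3
position: [0.5801, -0.1299, 0.1456]
ee_rot: [-2.372, -2.059, 0.001]
force: [-0.0, -0.5, -1.8]
width: 0.303
gripper_force: 50.0
```

Request:
{"api": "jog_arm", "payload": {"ticks": {"segments":[[0,0,0.02,0,0],[0,0,0.02,0,0],[0,0,0.02,0,0],[0,0,0,0,0]]}}}

```text
clock: 17.7
position: [0.5804, -0.1298, 0.1434]
ee_rot: [2.372, 2.059, 0.0]
force: [-0.2, 0.1, -3.2]
width: 0.303
gripper_force: 50.0
```

```bash
python3 go.py .5796 -.1286 .1426
```

```text
tool delta [ 0.0011 -0.001   0.0008] pos [ 0.5804 -0.1298  0.1434] F [-0.2  0.1 -3.2] axis tilt [0.0003 0.0001] t 17.7
```

In the tool's units: 0.0007 m is 0.014.

Request:
{"api": "jog_arm", "payload": {"ticks": {"segments":[[0,0,0.014,0,0],[0,0,0,0,0]]}}}

```text
clock: 17.9
position: [0.5804, -0.1299, 0.1426]
ee_rot: [2.372, 2.059, 0.0]
force: [-0.0, -0.1, -3.0]
width: 0.305
gripper_force: 50.0
```

Request:
{"api": "jog_arm", "payload": {"ticks": {"segments":[[0,0,0,0,0.6],[0,0,0,0,0.75],[0,0,0,0,0.75],[0,0,0,0,0.75],[0,0,-0.4,0,0.75],[0,0,-0.8,0,0.75],[0,0,-0.8,0,0.75],[0,0,-0.8,0,0.75],[0,0,0,0,0.75],[0,0,0,0,0.75]]}}}

```text
clock: 18.9
position: [0.5807, -0.1299, 0.2833]
ee_rot: [2.371, 2.059, 0.003]
force: [-0.9, 0.3, -0.4]
width: 0.748
gripper_force: 0.0
```

```bash
python3 - <<'E'
from h import *
s=readout.observe();p,T,K,D=shot('wrist');q,T2,K2,D2=shot('scene')
u,v=proj([.58,-.13,.1],T2,K2,D2)[0].round().astype(int)
cv2.imwrite('pics/c7.png',np.hstack([cv2.resize(p['image'][130:280,240:400],(400,375),interpolation=2),cv2.resize(q['image'][v-37:v+38,u-40:u+40],(400,375),interpolation=2)]))
print(proj([.58,-.13,.115],T,K,D),s['force'],s['clock'])
E
```

```text
[[313.78716332 197.08613645]] [-0.94142633  0.30638842 -0.35042846] 18.9
```

View pics/c7.png

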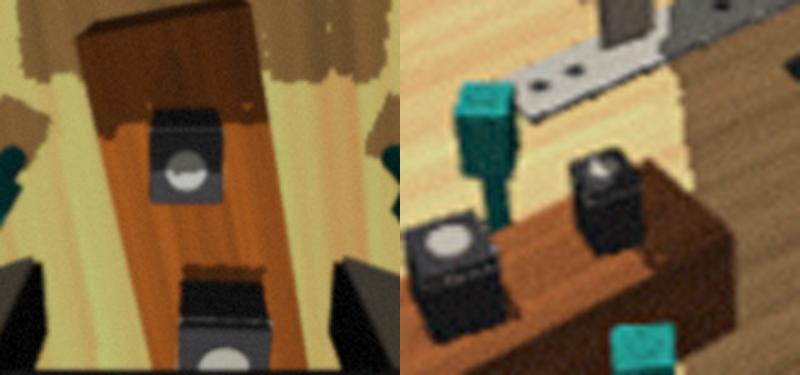

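The drift stands upright with its shoulder down. Its spot at (314,198) matches the seated prediction (313.8,197.1), and the fat punch has not moved.

```bash
python3 -c "
from cell import workorder
print(workorder.sign_off())"
```

```text
the job is handed in; nothing more can be done
None
```

I pushed the brass sleeve about 36 mm down, by arm position, and it shows below the bar; the drift is back upright in its stand hole, shoulder down. The highest wrist reading while pushing was about 8 N, and the job is handed in with no verdict returned.

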